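Lock the bobbin case's sprung lid with its quarter-turn fastener

TASK

The lid of the bobbin case stands ajar on its spring. Set a closed fingertip in the slot of the round turn fastener on the lid, press the lid fully down and, keeping it down, turn the fastener a quarter turn clockwise (seen from above) to its stop so that the lid stays locked; then take the hand away. Do not pinch or lift anything, and leave the thread cone, the carton and the screwdriver where they are.

Things in the scene. Friction and masses are not known exactly. Their poses are not given: they have to be found in the camera images.
- case: White bobbin case, fixed to the table, 230 (its x, front to back) x 300 (its y) x 80 mm high, origin at the centre of its underside, yaw within 0.6 rad; its front faces its own -x, roughly towards the robot. On it lies an 8 mm lid: a grey front strip that carries the fastener, and a clear window behind, with bobbins seen inside.
- lid (a joint): Lid angle about the hinge at the case's rear top edge: 0 = fully shut (hard stop), grows as the front rises. A spring holds it ajar at about 0.09 rad (slot about 16 mm higher than when shut). Pressed at the fastener it gives way evenly, taking about 7 N (6 to 9) fully shut; let go unlocked, it rises again. Once locked it rests at about 0.01 rad.
- cam (a joint): Turn of the fastener, clockwise from above: 0 = unlocked, 1.57 = locked, hard stops at both ends; starts at 0 to 0.3. Light friction (0.06 N m); stays where left. A tongue hidden under the lid on the same shaft is stopped by a keeper at about 0.4 rad unless the slot is pressed to within 4 mm of its shut height (lid below 0.022 rad); it then passes under and holds the lid.
- disc: Bright metal disc of the fastener, 90 mm across, in a fixed grey collar of equal height, 102 mm outside, centred 65 mm in front of the case's centre. One straight slot with dark floor, 36 mm wide, 13 mm deep, crosses the whole disc along the disc's own y: the case's y at cam = 0, the case's x at cam = 1.57. Disc z points out of the lid. Origin on the axis, 13 mm below the slot floor.
- slot (a point): Centre of the slot's floor, on the turning axis, axes as the disc's (y along the slot). With the lid fully shut it lies 93 mm above the table; disc and collar stand 13 mm above this floor. The lid's hinge line lies 180 mm behind it (towards the case's +x), 80 mm above the table.
- cone: Loose paper thread cone standing beside the case, 60 mm across its foot, 110 mm tall, origin at its foot. Leave alone.
- carton: Loose brown carton beside the case, 75 x 55 x 30 mm high, origin under its centre. Leave alone.
- driver: Loose screwdriver with wooden handle, 150 mm long, lying beside the case, up to about 30 mm high, origin under it. Leave alone.

How it is judged:
By the outcome, as a careful person would: the job done as asked, in the order asked, and still so for the second after the job is handed in, with the robot touching nothing.
It also fails if it takes over 35 s, if anything falls off the work surface, if the arm or the gripper's body presses on something with over 40 N, if the wrist force passes 120 N, or if a joint passes its speed limit or range.

ROBOT

A 6-joint arm with a two-finger parallel gripper is mounted at the origin on the work surface. World frame = base frame: x ahead of the robot, y to its left, z up, the work surface at z = 0. Lengths are in m, angles in degrees, forces in N, time in s.
With the tool pointing down it reaches from about 0.275 to 0.75 m from the base axis. Payload 10.2 kg.
Tool frame: the origin (TCP) lies midway between the tips of the shut fingers; the grasp point (between the pads) lies 19 mm behind it; x points along the fingers, y is the direction in which the jaws open and shut, and the axes are right-handed (so a half turn about x gives the same grasp; the last joint's range is limited). The gripper opens to 85 mm and grips with 20 to 120 N. Pads are 22 mm wide; open, the fingers measure 114 mm over their backs; the gripper's body (76 mm by 85 mm) begins 54 mm behind the grasp point. The pads swing forward as they close: fully open they stand 13 mm farther back than shut.
Start: joints at [-76.169, 17.928, 85.812, -0, 76.261, -12.8], TCP at [0.235, -0.469, 0.231] pointing down, gripper open.
Joint ranges: [-168.41, 168.41], [-55.51, 124.54], [10.69, 146.95], [-70.63, 250.63], [1, 178], [-165.06, 165.06]. Speed limits (degrees/s): [136.94, 136.94, 172.46, 180, 180, 180].

INTERFACE

Orientations are given as [roll, pitch, yaw] about the fixed x, y, z axes, in that order (R = Rz(yaw) Ry(pitch) Rx(roll)).
In Python, from workcell import telemetry, read_camera, get_calibration, order gives the robot as it stands.
- The arm moves only by the tool drive_tool, never from a script. Its argument "targets" is a list of rows, each a list of 3 entries, a list of its own where there are three numbers: the shift along the world's x, y, z in m, then the turn, a rotation vector about the world's x, y, z in rad, then the closure, from 0 (fully open) to 1 (shut). A call has 1 to 5 rows; each row is the pose to reach, as a shift and turn from the pose commanded when the call began; what a row does not reach only later rows make up. A row lasts 1/12 s, in which the tool goes at most 41.7 mm and 7.16 degrees, less where a joint would pass 70% of its speed; a pose out of reach is approached as far as the arm can. A call with a gripper value outside its range is refused whole. The fingers move at their own pace and stop on an object; "newtons" is the grip in N (left out, the last holds). Time passes only in rows, so rows that repeat a pose let the fingers close. It gives the time, the measured TCP pose, the force and the opening at its end, in the units of the state.
- telemetry.get_obs(): the state, without advancing time (a new reading comes with each control period).
- read_camera(name): name is "scene" or "top"; returns the picture (400x640x3 uint8, red, green, blue); there is no depth.
- get_calibration(name): a dict with "fx", "fy", "cx", "cy" (pixels), "k1" (the pictures are not rectified: a ray, as slopes to the right and down, at radius r is drawn at 1 + k1 r^2 times it, then the intrinsics apply), "rvec" (rotation vector, rad) and "tvec" (3), from world to camera coordinates, as OpenCV has them. Camera axes: x right, y down, z forward; pixel columns grow to the right and rows downward; lengths in m; the calibration is good to about 2 mm. A picture is of the moment at which its call begins. get_calibration takes no time and is no camera call.
- order.finish_job(): hands the job in, once; it reports no verdict.
The state is a dict: "time_s": time; "joints": joint angles; "joint_vel": joint speeds; "tau": joint torques, N m; "tcp_pos": TCP position; "orientation": TCP orientation; "contact_force": force on the tool from outside, world axes, zero at the start; "moment": the same for the moment, N m; "width": finger opening in m.
Only numpy, scipy, OpenCV 4.12 (cv2) and the standard library are available. Lean on these libraries where they do the work, as an engineer would, in place of code of your own. Each camera call takes 0.05 s, during which the arm holds its last target.

## Working session

There is one attempt and no reset: what is moved stays moved. The work goes in short steps, Python scripts to look and compute and a tool call to move; the robot and the scene stay as the last step left them, time stands still between calls to the robot, and variables do not carry over. Pictures are saved under pics/ and viewed, and the job is handed in when it is done.

Besides the shell and the picture viewer there is one more tool, called in YAML: its name, and indented under it one key for each argument. drive_tool: Moves the arm, as the interface text tells. Its arguments: {"type":"object","properties":{"targets":{"type":"array","items":{"type":"array"}},"newtons":{"type":"number"}},"required":["targets"]}

```bash
mkdir -p pics; ls; python3 - <<'E'
from workcell import telemetry, read_camera, get_calibration
import cv2
for n in("scene","top"):
    im=read_camera(n); cv2.imwrite(f"pics/{n}0.png",im[:,:,::-1]); print(n,get_calibration(n))
print(telemetry.get_obs())
E
```

```text
pics
scene {'fx': 372.36173335964713, 'fy': 372.36173335964713, 'cx': 322.3906079830832, 'cy': 201.17471270615442, 'k1': -0.042918740751116354, 'rvec': array([ 1.11059469,  2.49532246, -0.84663374]), 'tvec': array([ 0.31999104, -0.36994746,  1.27621199])}
top {'fx': 493.8049019824803, 'fy': 493.8049019824803, 'cx': 322.2605947771882, 'cy': 202.15231464527815, 'k1': 0.0004260593050304123, 'rvec': array([ 2.18529215, -2.24181918,  0.0700327 ]), 'tvec': array([0.1220079 , 0.58912874, 1.4388103 ])}
{'time_s': 0.1, 'joints': array([-7.61676839e+01,  1.79564603e+01,  8.58489665e+01,  1.19814744e-03,
        7.62596175e+01, -1.27990117e+01]), 'joint_vel': array([ 0.08985184, -0.12885703, -0.19862167,  0.00415646,  0.06940371,
        0.05012043]), 'tau': array([ 4.02022575e-03, -4.12893927e+01, -2.60141730e+01, -1.34789407e-04,
        2.98860774e-03,  1.78836871e-05]), 'tcp_pos': array([ 0.23527753, -0.46908421,  0.23079485]), 'orientation': array([-103.82382936,   89.93494529,  102.8072132 ]), 'contact_force': array([0.05346907, 0.41658508, 0.04915103]), 'moment': array([-0.02124636, -0.01640929,  0.00790107]), 'width': 0.08522770848942132}
```

View pics/scene0.png

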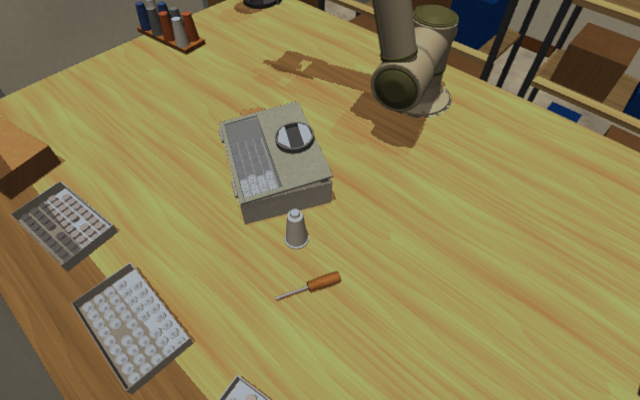

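View pics/top0.png

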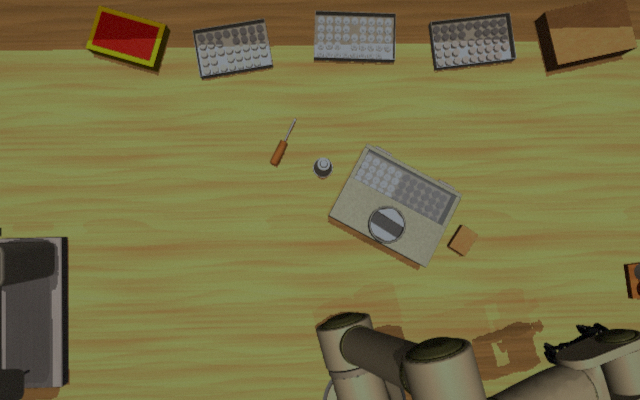

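The scene view shows the case near (275,160) with the disc at (295,137). In the top view the disc is at (387,225), the cone at (323,167), the driver at (283,145) and the carton at (462,240). Next I'll enlarge the fastener.

```bash
python3 - <<'E'
import cv2
a=cv2.imread("pics/top0.png")[135:280,315:485]; b=cv2.imread("pics/scene0.png")[95:225,210:340]
cv2.imwrite("pics/topz.png",cv2.resize(a,None,fx=4,fy=4,interpolation=cv2.INTER_CUBIC))
cv2.imwrite("pics/scz.png",cv2.resize(b,None,fx=4,fy=4,interpolation=cv2.INTER_CUBIC))
E
```

```text
(no output)
```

View pics/topz.png

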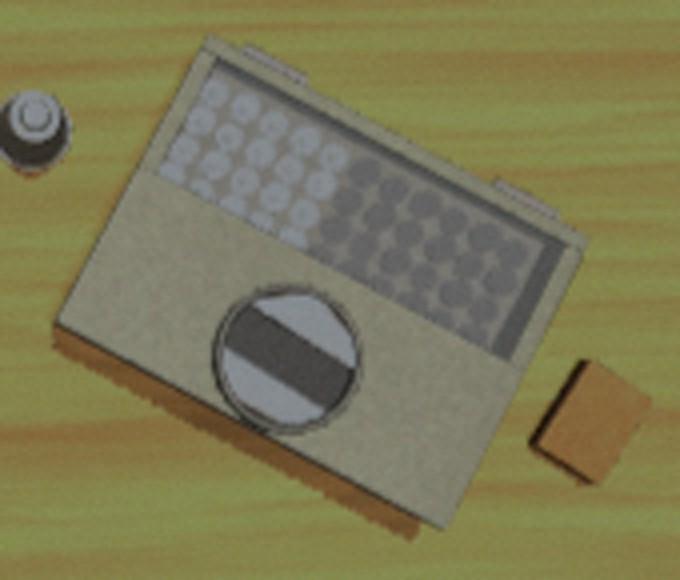

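View pics/scz.png

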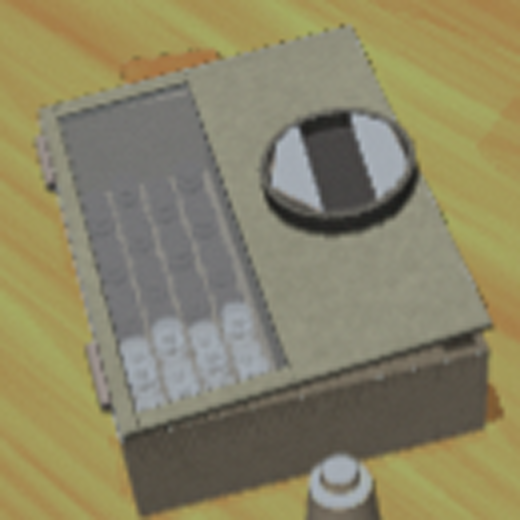

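```bash
cat > h.py <<'E'
import numpy as np, cv2
from workcell import get_calibration
def cal(n):
    c=get_calibration(n); K=np.array([[c['fx'],0,c['cx']],[0,c['fy'],c['cy']],[0,0,1.]])
    return K,np.array([c['k1'],0,0,0.]),cv2.Rodrigues(c['rvec'])[0],np.array(c['tvec'])
def cast(n,px,z):
    K,d,R,t=cal(n); u=cv2.undistortPoints(np.float64(px).reshape(-1,1,2),K,d).reshape(-1,2)
    r=np.c_[u,np.ones(len(u))]@R; o=-R.T@t
    return o+r*((z-o[2])/r[:,2])[:,None]
def rays(n,px):
    K,d,R,t=cal(n); u=cv2.undistortPoints(np.float64(px).reshape(-1,1,2),K,d).reshape(-1,2)
    r=np.c_[u,np.ones(len(u))]@R; return -R.T@t, r/np.linalg.norm(r,axis=1)[:,None]
E
cat > m.py <<'E'
from h import *
import sys
def disc(n,f,box,z,thr):
    im=cv2.imread(f); x0,y0,x1,y1=box
    g=im[y0:y1,x0:x1]; hsv=cv2.cvtColor(g,cv2.COLOR_BGR2HSV)
    m=((hsv[...,2]>thr)&(hsv[...,1]<45)).astype(np.uint8)
    k,l,st,ce=cv2.connectedComponentsWithStats(m)
    idx=[i for i in range(1,k) if st[i,4]>60]
    print(n,[(st[i].tolist(),ce[i].round(1)+[x0,y0]) for i in idx])
    return 
disc("top","pics/top0.png",(360,200,415,250),.122,150)
disc("scene","pics/scene0.png",(270,115,320,160),.122,150)
for n,b in(("top",(360,200,415,250)),("scene",(270,115,320,160))):
    im=cv2.imread(f"pics/{n}0.png"); g=im[b[1]:b[3],b[0]:b[2]]
    hsv=cv2.cvtColor(g,cv2.COLOR_BGR2HSV); print(hsv[24,::2,2],hsv[24,::2,1])
# lid corners (zoom px)
t=np.array([[55,325],[443,528],[585,240],[207,37]])/4+[315,135]-.375
P=cast("top",t,.105);print(P.round(4))
E
python3 m.py
```

```text
top []
scene [([28, 9, 13, 20, 157], array([304.5, 132.8])), ([8, 12, 12, 20, 138], array([283.1, 137.2]))]
[135 132 133 131  56 100 141 125  88  70  71  71  68  73  71  70  70  72
  67  89 137 142  76 129 127 132 131 131] [42 39 33 39 18  8 18 18  3 18 22 14 15 17 11 25 18 14 11 20 17 16 27 38
 40 39 37 41]
[144 148 142  97 173 179 179 178 179 124  73  72  73  70  71  73 110 178
 179 178 130  57  79 158 164] [ 34  34  34  21  19  20  20  20  20   8  17   7  10  11  11  21   5  17
  20  20  10  27  36 107 123]
[[ 0.5504  0.0935  0.105 ]
 [ 0.4045 -0.1688  0.105 ]
 [ 0.5996 -0.2741  0.105 ]
 [ 0.7463 -0.0167  0.105 ]]
```

```bash
cat > m2.py <<'E'
from h import *
import sys
from scipy.optimize import least_squares
def meas(n,f,b,z,thr,sat):
    im=cv2.imread(f); g=im[b[1]:b[3],b[0]:b[2]]; S=8
    g=cv2.resize(g,None,fx=S,fy=S,interpolation=cv2.INTER_CUBIC)
    hsv=cv2.cvtColor(g,cv2.COLOR_BGR2HSV)
    m=((hsv[...,2]>thr)&(hsv[...,1]<sat)).astype(np.uint8)
    m=cv2.morphologyEx(m,cv2.MORPH_OPEN,np.ones((9,9)))
    k,l,st,ce=cv2.connectedComponentsWithStats(m)
    idx=[i for i in np.argsort(-st[1:,4])[:2]+1]; print(n,[st[i].tolist() for i in idx])
    pts=[]
    for i in idx:
        c=max(cv2.findContours((l==i).astype(np.uint8),0,1)[0],key=len).reshape(-1,2)
        pts.append(cast(n,(c+.5)/S-.5+[b[0],b[1]],z)[:,:2])
    m1,m2=[p.mean(0) for p in pts]; nrm=(m2-m1)/np.linalg.norm(m2-m1); mid=(m1+m2)/2
    for it in range(2):
        ds=[];inn=[];out=[]
        for p,s in((pts[0],1),(pts[1],-1)):
            q=(p-mid)@nrm*s; t=(p-mid)@np.array([-nrm[1],nrm[0]])
            sel=(q>q.max()-.006)&(abs(t)<.026)
            vx,vy,_,_=cv2.fitLine(np.float32(p[sel]),cv2.DIST_HUBER,0,.001,.001).ravel()
            ds.append(np.array([vx,vy])*np.sign(vx*-nrm[1]+vy*nrm[0])); inn.append(p[sel].mean(0)); out.append(p[q<q.max()-.008])
        d=ds[0]+ds[1]; d/=np.linalg.norm(d); nrm=np.array([d[1],-d[0]])*np.sign(np.array([d[1],-d[0]])@nrm)
    out=np.vstack(out)
    r=least_squares(lambda x:np.hypot(*(out-x[:2]).T)-x[2],[*mid,.045],loss='soft_l1',f_scale=.001)
    w=(inn[1]-inn[0])@nrm
    print(" z",z,"centre",r.x.round(4),"slot mid",((inn[0]+inn[1])/2).round(4),"width",w.round(4),"slot dir deg",[np.degrees(np.arctan2(e[1],e[0])).round(1) for e in ds])
if __name__=="__main__":
    for z in(.118,.122,.126):
        meas("top","pics/top0.png",(362,200,412,250),z,112,26)
        meas("scene","pics/scene0.png",(272,115,320,160),z,125,27)
E
python3 m2.py
```

```text
top [[69, 179, 200, 148, 13148], [137, 70, 197, 142, 12562]]
 z 0.118 centre [ 0.5237 -0.0641  0.0434] slot mid [ 0.5242 -0.0644] width 0.0353 slot dir deg [np.float64(56.4), np.float64(55.5)]
scene [[208, 68, 111, 170, 11142], [46, 94, 102, 168, 9985]]
 z 0.118 centre [ 0.5224 -0.0643  0.0447] slot mid [ 0.5245 -0.0637] width 0.0352 slot dir deg [np.float64(56.7), np.float64(56.5)]
top [[69, 179, 200, 148, 13148], [137, 70, 197, 142, 12562]]
 z 0.122 centre [ 0.5238 -0.0635  0.0433] slot mid [ 0.5242 -0.0637] width 0.0352 slot dir deg [np.float64(56.4), np.float64(55.6)]
scene [[208, 68, 111, 170, 11142], [46, 94, 102, 168, 9985]]
 z 0.122 centre [ 0.5255 -0.0611  0.0445] slot mid [ 0.5276 -0.0603] width 0.035 slot dir deg [np.float64(56.7), np.float64(56.5)]
top [[69, 179, 200, 148, 13148], [137, 70, 197, 142, 12562]]
 z 0.126 centre [ 0.5238 -0.0629  0.0431] slot mid [ 0.5243 -0.063 ] width 0.0351 slot dir deg [np.float64(56.3), np.float64(55.6)]
scene [[208, 68, 111, 170, 11142], [46, 94, 102, 168, 9985]]
 z 0.126 centre [ 0.5286 -0.0578  0.0442] slot mid [ 0.5307 -0.0571] width 0.0348 slot dir deg [np.float64(56.7), np.float64(56.5)]
```

The disc's top centre is at about (0.5245, -0.0635). Its fitted radius of 43–45 mm and slot width of 35 mm match the given 45 and 36 mm. The case yaw is about -29° and cam is about 0.08 rad. The top of the lid edge measures 300 mm, also as given.

Turning in place is a poor fit: the shut fingers are about 29 x 22 mm, so they would sit loosely in a 36 mm slot. I'll set the tip 26 mm off the axis at the near-right slot end, with the jaw direction across the slot, and crank it around.

drive_tool:
  targets:
    - [[0.0195,0.0275,0],[0,0,0.037],1]
    - [[0.039,0.055,0],[0,0,0.074],1]
    - [[0.0585,0.0825,0],[0,0,0.111],1]
    - [[0.078,0.11,0],[0,0,0.148],1]
    - [[0.0975,0.1375,0],[0,0,0.185],1]
  newtons: 40

```text
time_s: 0.52
tcp_pos: [0.3333, -0.3303, 0.2311]
orientation: [-101.5, 90.0, 115.8]
contact_force: [0.6, -0.7, 0.0]
width: 0.0258
```

drive_tool:
  targets:
    - [[0.0195,0.0275,0],[0,0,0.037],1]
    - [[0.039,0.055,0],[0,0,0.074],1]
    - [[0.0585,0.0825,0],[0,0,0.111],1]
    - [[0.078,0.11,0],[0,0,0.148],1]
    - [[0.0975,0.1375,0],[0,0,0.185],1]

```text
time_s: 0.93
tcp_pos: [0.4309, -0.1927, 0.2311]
orientation: [-83.2, 90.0, 144.8]
contact_force: [-0.4, 0.1, -0.1]
width: 0.0001
```

drive_tool:
  targets:
    - [[0.0195,0.0275,0],[0,0,0.037],1]
    - [[0.039,0.055,-0.01],[0,0,0.074],1]
    - [[0.0585,0.0825,-0.02],[0,0,0.111],1]
    - [[0.078,0.11,-0.04],[0,0,0.148],1]
    - [[0.078,0.11,-0.06],[0,0,0.148],1]

```text
time_s: 1.35
tcp_pos: [0.5104, -0.0803, 0.1706]
orientation: [147.6, 89.9, 24.3]
contact_force: [0.0, -0.4, -0.6]
width: -0.0002
```

```bash
python3 - <<'E'
from workcell import telemetry, read_camera
import cv2,numpy as np
o=telemetry.get_obs(); print({k:np.round(v,4) for k,v in o.items()})
a=read_camera("top")[135:280,315:485,::-1]; b=read_camera("scene")[75:205,220:350,::-1]
a=cv2.resize(a,None,fx=2.3,fy=2.3); b=cv2.resize(b,None,fx=2.9,fy=2.9)
h=min(a.shape[0],b.shape[0]); cv2.imwrite("pics/a1.png",np.hstack([a[:h],b[:h]]))
E
```

```text
{'time_s': np.float64(1.35), 'joints': array([-2.19834e+01,  2.00507e+01,  9.23810e+01,  7.68000e-02,
        6.75005e+01,  1.13170e+01]), 'joint_vel': array([ -5.014 ,  13.3479,  21.9349,  -1.7181, -33.2314,  -2.3591]), 'tau': array([  2.3555, -43.2804, -26.9168,   0.1331,   0.8779,   0.398 ]), 'tcp_pos': array([ 0.5104, -0.0803,  0.1706]), 'orientation': array([147.6088,  89.9018,  24.279 ]), 'contact_force': array([ 0.0082, -0.4383, -0.6112]), 'moment': array([-0.0139, -0.0664, -0.0213]), 'width': np.float64(-0.0002)}
```

View pics/a1.png

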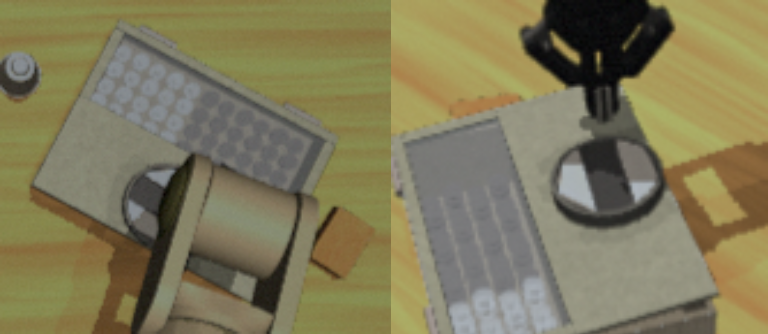

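The shut fingertip (right half, about (603,105)) stands above the slot's right-hand end, and the slot runs towards it. I'll let it settle and read the pose.

drive_tool:
  targets:
    - [[0,0,0],[0,0,0],1]
    - [[0,0,0],[0,0,0],1]

```text
time_s: 1.62
tcp_pos: [0.5085, -0.0852, 0.1725]
orientation: [97.3, 89.9, -26.4]
contact_force: [0.7, -1.3, 0.4]
width: -0.0001
```

drive_tool:
  targets:
    - [[0,0,-0.015],[0,0,0],1]
    - [[0,0,-0.03],[0,0,0],1]
    - [[0,0,-0.04],[0,0,0],1]
    - [[0,0,-0.04],[0,0,0],1]
    - [[0,0,-0.04],[0,0,0],1]

```text
time_s: 2.03
tcp_pos: [0.5084, -0.0849, 0.132]
orientation: [98.2, 90.0, -25.5]
contact_force: [1.1, -0.2, 0.4]
width: 0.0001
```

```bash
python3 - <<'E'
from workcell import telemetry, read_camera
import cv2,numpy as np
o=telemetry.get_obs(); print(o['tcp_pos'],o['contact_force'])
b=read_camera("scene")[75:205,220:350,::-1]
cv2.imwrite("pics/a2.png",cv2.resize(b,None,fx=4,fy=4,interpolation=cv2.INTER_CUBIC))
E
```

```text
[ 0.50843355 -0.08485976  0.13197933] [ 1.0896296  -0.19766511  0.41915731]
```

View pics/a2.png

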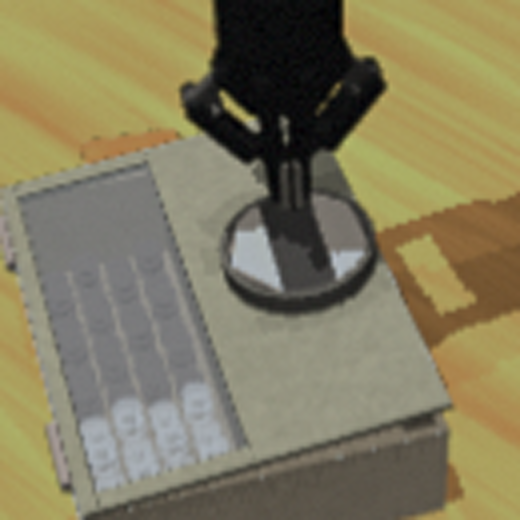

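The tip is at about (290,205), centred between the slot edges (265 and 315) and about 10 mm above the disc. Now I'll lower it into the slot and press.

drive_tool:
  targets:
    - [[0,0,-0.008],[0,0,0],1]
    - [[0,0,-0.016],[0,0,0],1]
    - [[0,0,-0.02],[0,0,0],1]
    - [[0,0,-0.024],[0,0,0],1]
    - [[0,0,-0.024],[0,0,0],1]

```text
time_s: 2.5
tcp_pos: [0.508, -0.0842, 0.1064]
orientation: [-77.5, 89.9, 158.8]
contact_force: [-0.2, -0.4, -0.0]
width: 0.0004
```

drive_tool:
  targets:
    - [[0,0,-0.004],[0,0,0],1]
    - [[0,0,-0.007],[0,0,0],1]
    - [[0,0,-0.009],[0,0,0],1]
    - [[0,0,-0.009],[0,0,0],1]

```text
time_s: 2.83
tcp_pos: [0.5082, -0.0842, 0.0981]
orientation: [-90.7, 90.0, 145.6]
contact_force: [-1.9, 2.2, 4.3]
width: -0.0001
```

drive_tool:
  targets:
    - [[0,0,-0.002],[0,0,0],1]
    - [[0,0,-0.004],[0,0,0],1]
    - [[0,0,-0.006],[0,0,0],1]
    - [[0,0,-0.006],[0,0,0],1]

```text
time_s: 3.17
tcp_pos: [0.5087, -0.0845, 0.0929]
orientation: [97.0, 89.9, -26.7]
contact_force: [-2.5, 0.2, 6.7]
width: 0.0003
```

drive_tool:
  targets:
    - [[0,0,-0.001],[0,0,0],1]
    - [[0,0,-0.002],[0,0,0],1]
    - [[0,0,-0.002],[0,0,0],1]
    - [[0,0,-0.002],[0,0,0],1]

```text
time_s: 3.5
tcp_pos: [0.5096, -0.085, 0.0927]
orientation: [96.3, 89.7, -27.3]
contact_force: [-5.2, 1.2, 22.4]
width: 0.0003
```

The lid is fully down, with z at 0.0927 (floor expected at 0.093) and 22 N. Next I'll work out the arc.

```bash
python3 - <<'E'
import numpy as np
for s in range(0,125,25):
    a=np.radians(238-s-np.arange(0,6)*5); p=.026*np.c_[np.cos(a),np.sin(a)]
    print(s,(p[1:]-p[0]).round(4).tolist())
print(np.radians([5,10,15,20,25]))
E
```

```text
0 [[-0.0019, 0.0013], [-0.0036, 0.0027], [-0.0052, 0.0043], [-0.0067, 0.006], [-0.008, 0.0079]]
25 [[-0.0012, 0.002], [-0.0021, 0.004], [-0.0029, 0.0061], [-0.0035, 0.0083], [-0.0039, 0.0105]]
50 [[-0.0002, 0.0023], [-0.0002, 0.0045], [-0.0001, 0.0068], [0.0003, 0.009], [0.0009, 0.0112]]
75 [[0.0008, 0.0021], [0.0017, 0.0042], [0.0028, 0.0062], [0.0041, 0.008], [0.0055, 0.0098]]
100 [[0.0016, 0.0016], [0.0033, 0.0031], [0.0052, 0.0044], [0.0071, 0.0056], [0.0092, 0.0065]]
[0.08726646 0.17453293 0.26179939 0.34906585 0.43633231]
```

drive_tool:
  targets:
    - [[-0.0019,0.0013,0],[0,0,-0.087],1]
    - [[-0.0036,0.0027,0],[0,0,-0.175],1]
    - [[-0.0052,0.0043,0],[0,0,-0.262],1]
    - [[-0.0067,0.006,0],[0,0,-0.349],1]
    - [[-0.008,0.0079,0],[0,0,-0.436],1]

```text
time_s: 3.92
tcp_pos: [0.5019, -0.0784, 0.0927]
orientation: [105.6, 89.6, -43.2]
contact_force: [-6.1, -8.5, 20.1]
width: -0.0002
```

drive_tool:
  targets:
    - [[-0.0012,0.002,0],[0,0,-0.087],1]
    - [[-0.0021,0.004,0],[0,0,-0.175],1]
    - [[-0.0029,0.0061,0],[0,0,-0.262],1]
    - [[-0.0035,0.0083,0],[0,0,-0.349],1]
    - [[-0.0039,0.0105,0],[0,0,-0.436],1]

```text
time_s: 4.33
tcp_pos: [0.4972, -0.068, 0.0926]
orientation: [115.4, 89.7, -58.5]
contact_force: [-9.6, -8.1, 24.9]
width: -0.0
```

drive_tool:
  targets:
    - [[-0.0002,0.0023,0],[0,0,-0.087],1]
    - [[-0.0002,0.0045,0],[0,0,-0.175],1]
    - [[-0.0001,0.0068,0],[0,0,-0.262],1]
    - [[0.0003,0.009,0],[0,0,-0.349],1]
    - [[0.0009,0.0112,0],[0,0,-0.436],1]

```text
time_s: 4.75
tcp_pos: [0.4984, -0.0562, 0.0927]
orientation: [153.8, 89.7, -45.1]
contact_force: [-7.3, -4.5, 22.7]
width: -0.0001
```

```bash
python3 - <<'E'
from workcell import telemetry, read_camera
import cv2,numpy as np
o=telemetry.get_obs(); print(o['tcp_pos'],o['contact_force'],o['moment'],o['joints'])
b=read_camera("scene")[75:205,220:350,::-1]
cv2.imwrite("pics/a3.png",cv2.resize(b,None,fx=4,fy=4,interpolation=cv2.INTER_CUBIC))
E
```

```text
[ 0.49839999 -0.05619196  0.09267128] [-7.27894637 -4.49273415 22.68584608] [-0.94148601  1.35530114 -0.03030197] [-19.77583572  24.03523378  99.88392599  -0.14886949  55.82012632
  89.17856357]
```

View pics/a3.png

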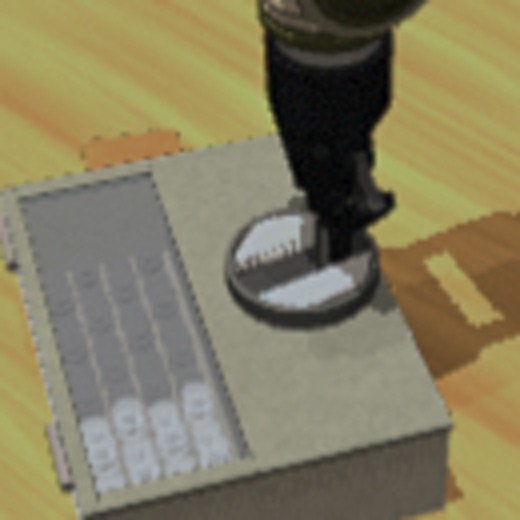

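The disc has turned: the slot now runs from (245,280) to (335,245), and the lid is flat on the case. I'll continue to the stop.

drive_tool:
  targets:
    - [[0.0008,0.0021,0],[0,0,-0.087],1]
    - [[0.0017,0.0042,0],[0,0,-0.175],1]
    - [[0.0028,0.0062,0],[0,0,-0.262],1]

```text
time_s: 5.05
tcp_pos: [0.5014, -0.0504, 0.0927]
orientation: [163.2, 89.7, -50.7]
contact_force: [-6.5, -9.5, 22.5]
width: -0.0003
```

drive_tool:
  targets:
    - [[0.0012,0.0019,0],[0,0,-0.06],1]
    - [[0.0024,0.0037,0],[0,0,-0.1],1]
    - [[0.0024,0.0037,0],[0,0,-0.1],1]

```text
time_s: 5.3
tcp_pos: [0.5034, -0.0474, 0.0926]
orientation: [152.8, 89.6, -66.6]
contact_force: [-10.9, -11.8, 22.7]
width: 0.0001
```

drive_tool:
  targets:
    - [[0.0013,0.0018,0],[0,0,0],1]
    - [[0.0026,0.0036,0],[0,0,0],1]
    - [[0.0026,0.0036,0],[0,0,0],1]

```text
time_s: 5.55
tcp_pos: [0.504, -0.0465, 0.0925]
orientation: [112.6, 89.4, -106.6]
contact_force: [-24.6, -31.2, 28.5]
width: -0.0002
```

```bash
python3 - <<'E'
from workcell import telemetry, read_camera
import cv2,numpy as np
o=telemetry.get_obs(); print(o['tcp_pos'],o['contact_force'],o['moment'],o['joints'])
b=read_camera("scene");cv2.imwrite("pics/s4.png",b[:,:,::-1]);b=b[75:205,220:350,::-1]
cv2.imwrite("pics/a4.png",cv2.resize(b,None,fx=4,fy=4,interpolation=cv2.INTER_CUBIC))
E
```

```text
[ 0.50399493 -0.04649113  0.0925173 ] [-24.55562007 -31.20704322  28.50130989] [-5.22662051  4.08628229  0.12545592] [-18.22092307  24.71061456  98.84349525  -0.77303308  56.43061635
 111.44398368]
```

View pics/a4.png

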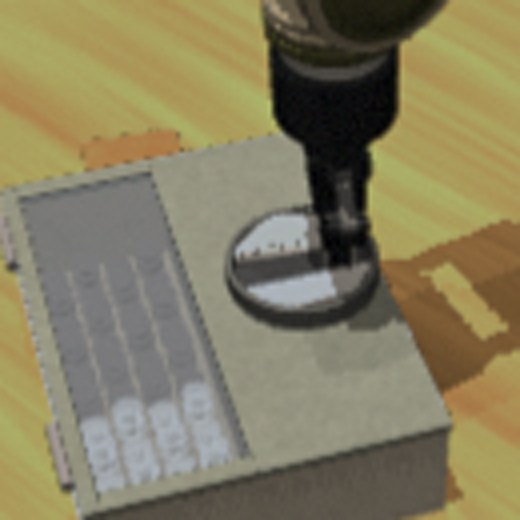

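Tangential force jumped to 40 N with only about 1 mm of travel, so the fastener is at its stop. I'll ease off the side force and lift straight out.

drive_tool:
  targets:
    - [[-0.0026,-0.0036,0],[0,0,0],1]
    - [[-0.003,-0.0042,0.003],[0,0,0],1]
    - [[-0.003,-0.0042,0.008],[0,0,0],1]
    - [[-0.003,-0.0042,0.015],[0,0,0],1]
    - [[-0.003,-0.0042,0.025],[0,0,0],1]

```text
time_s: 6.02
tcp_pos: [0.5019, -0.0453, 0.1152]
orientation: [9.3, 89.9, 149.9]
contact_force: [0.5, -0.9, 0.3]
width: 0.0004
```

drive_tool:
  targets:
    - [[0,0,0.025],[0,0,0],1]
    - [[0,0,0.05],[0,0,0],1]
    - [[0,0,0.08],[0,0,0],1]
    - [[0,-0.03,0.11],[0,0,0],1]
    - [[0,-0.06,0.13],[0,0,0],1]

```text
time_s: 6.43
tcp_pos: [0.5026, -0.1051, 0.2488]
orientation: [-160.3, 89.8, -19.5]
contact_force: [0.7, -0.3, -0.1]
width: -0.0001
```

drive_tool:
  targets:
    - [[-0.02,-0.035,0],[0,0,0],1]
    - [[-0.04,-0.07,0],[0,0,0],1]
    - [[-0.06,-0.105,0],[0,0,0],1]
    - [[-0.08,-0.14,0],[0,0,0],1]
    - [[-0.1,-0.175,0],[0,0,0],1]

```text
time_s: 6.85
tcp_pos: [0.4011, -0.2816, 0.246]
orientation: [-173.5, 89.9, -32.8]
contact_force: [0.4, -0.0, 0.1]
width: 0.0001
```

drive_tool:
  targets:
    - [[-0.02,-0.03,0],[0,0,0],1]
    - [[-0.04,-0.06,0],[0,0,0],1]
    - [[-0.04,-0.06,0],[0,0,0],1]
    - [[-0.04,-0.06,0],[0,0,0],1]

```text
time_s: 7.18
tcp_pos: [0.3614, -0.3414, 0.2456]
orientation: [-137.5, 90.0, 2.9]
contact_force: [-0.1, -0.3, -0.2]
width: -0.0003
```

```bash
python3 - <<'E'
from workcell import telemetry, read_camera
import cv2,numpy as np
o=telemetry.get_obs(); print(o['time_s'],o['tcp_pos'],o['contact_force'])
A=read_camera("top")[:,:,::-1];B=read_camera("scene")[:,:,::-1]
cv2.imwrite("pics/top5.png",A);cv2.imwrite("pics/scene5.png",B)
a=cv2.resize(A[105:280,265:485],None,fx=1.8,fy=1.8); b=cv2.resize(B[95:310,210:350],None,fx=2.6,fy=2.6)
c=np.zeros((560,764,3),np.uint8);c[:a.shape[0],:a.shape[1]]=a;c[:b.shape[0],400:400+b.shape[1]]=b;cv2.imwrite("pics/a5.png",c)
from m2 import meas
meas("top","pics/top5.png",(362,200,412,250),.107,112,26)
meas("scene","pics/scene5.png",(270,115,320,165),.107,125,27)
E
```

```text
7.1833 [ 0.36141531 -0.3413678   0.24557723] [-0.08482765 -0.32525968 -0.15524279]
top [[186, 128, 134, 204, 12798], [61, 70, 138, 205, 12690]]
 z 0.107 centre [ 0.5225 -0.0627  0.0435] slot mid [ 0.5222 -0.0625] width 0.0354 slot dir deg [np.float64(149.9), np.float64(151.4)]
scene [[71, 102, 234, 88, 14028], [98, 199, 241, 91, 11465]]
 z 0.107 centre [ 0.5238 -0.0617  0.0443] slot mid [ 0.5249 -0.058 ] width 0.025 slot dir deg [np.float64(145.3), np.float64(151.1)]
```

View pics/a5.png

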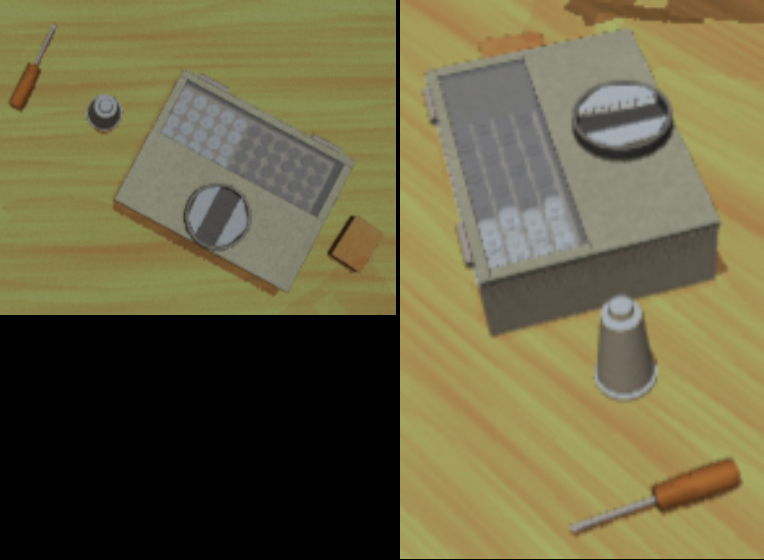

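The lid stays flat with the hand away. The slot points 150.6° in the top view, against 150.9° expected when locked. The cone, carton and driver look unmoved.

```bash
python3 -c "
from workcell import order; print(order.finish_job())"
```

```text
the job is handed in; nothing more can be done
None
```

The lid is locked, and I handed the job in at about 7.2 s of the 35 s allowed. I set the shut fingertip in the slot about 26 mm off the axis and pressed the lid fully down: the tip read 0.0927 m, against 0.093 m for the shut floor, at about 22 N. Holding it down, I cranked the fastener clockwise until the side force jumped to about 40 N at the stop. I then eased off, lifted straight out and moved the hand clear.

**Last checks:**
- **Lid:** it stays flat on the case with the hand away.
- **Fastener:** the top view puts the slot at about 150.6°, against 150.9° expected when locked.
- **Contact:** the force on the tool is near zero.
- **Other things:** the cone, carton and screwdriver look unmoved. I judged this by eye only.

**One disagreement:** the scene camera's slot fit was poor. The edges came out at 145° and 151°, and the width at 25 mm instead of 36 mm. From that low angle the near wall hides part of the slot floor, so I relied on the top view.

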